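Eject a battery pack from its charger and put it in the tray

TASK

Eject the battery pack from the charger and store it: first press the metal thumb tab of the charger's ejector lever all the way down and bear on it firmly for a moment, with about 12 newtons, so that the lever seats on its stop and its other end tips the pack up out of the well. Never push on the charger or its lever with more than 30 newtons. Then take the pack by its raised end, lay it down flat inside the low open tray without dropping it, let go, and leave the other things on the bench where they are.

Things in the scene. Friction and masses are not known exactly. Their poses are not given: they have to be found in the camera images.
- charger: Grey plastic battery charger fixed to the bench, 168 mm long (x, from -58 to 110), 76 wide (y), 44 high; from x = 50 to 110 mm a block 50 mm high. Origin: on the bench under the centre of the pack well. Its -x end is the front, with the lever. The pack's top lies 2 mm below the well's rim with 2 mm gaps at its sides, so it cannot be gripped until tipped up.
- well (a point): Centre of the well's mouth, in the charger's frame at x = 0, y = 0, 44 mm above the bench. The well is 100 mm (x) by 52 mm (y), 28 mm deep (floor 16 mm above the bench); side walls 12 mm thick, front wall 8 mm.
- ejector (a joint): Ejector lever's angle, rad: starts at -0.08 to 0, grows as the tab is pressed, hard stop at 0.5. Moving it takes 4 to 9 N down on the tab (stiff hinge, pack's weight); it stays where left. At the stop the resistance rises steeply; it is seated by bearing on with about 12 N for half a second (10 to 20 N is good, over 30 N too much, sideways drag counted).
- pin (a point): Middle of the lever's hinge pin, level along the charger's y, 62 mm in front (-x) of the charger's origin, 22 mm above the bench. The lever is a cranked dark steel bar: its tab reaches 71 mm out in front of the pin, its inner end 45 mm behind it, under the front (-x) end of the pack.
- tab (a point): Centre of the top face of the thumb tab, a ribbed dark steel plate 32 mm (along the lever) by 40 mm (charger's y), 55 mm from the pin; moves with the lever. At joint 0: 114 mm in front (-x) of the charger's origin, 39 mm above the bench, outer edge up by 14 degrees. At the stop: 116 mm in front, 12 mm above the bench, outer edge down by 14 degrees.
- pack: Loose black plastic battery pack, 90 mm (x) by 48 (y) by 26 (z), 0.14 to 0.28 kg. Origin: centre of its underside. Starts flat in the well, axes nearly along the charger's. With the lever on its stop its -x end is about 28 mm higher than the other (18 degrees); the top 15 to 20 mm of that end's sides then stand above the rim and can be gripped across y from above.
- tray: Low open grey plastic tray fixed to the bench, 150 mm (x) by 120 mm (y) outside, walls 5 mm thick and 22 mm high, floor 5 mm thick. Origin: centre of its underside, on the bench.
- meter: Bystander: dark hand-held multimeter lying flat, 150 x 75 x 42 mm. Origin: centre of its underside.
- reel: Bystander: steel reel, 60 mm across, 34 mm high, on its flat face. Origin: centre of its underside.
- screwdriver: Bystander: screwdriver lying on the bench. Origin: its underside, about mid-length.
- relaybox: Bystander: small grey box, 70 x 50 x 40 mm. Origin: centre of its underside.
Mind the look-alikes: they are no part of the job. Of the things that look like the pack, the middle-sized one is meant. There is more than one size of the tray; the job needs the smallest.

How it is judged:
By the outcome, as a careful person would: the job done as asked, in the order asked, and still so for the second after the job is handed in, with the robot touching nothing.
It also fails if it takes over 58 s, if anything falls off the work surface, if the arm or the gripper's body presses on something with over 40 N, if the wrist force passes 120 N, or if a joint passes its speed limit or range.

ROBOT

A 6-joint arm with a two-finger parallel gripper is mounted at the origin on the work surface. World frame = base frame: x ahead of the robot, y to its left, z up, the work surface at z = 0. Lengths are in m, angles in rad, forces in N, time in s.
With the tool pointing down it reaches from about 0.325 to 0.775 m from the base axis. Payload 5.5 kg.
Tool frame: the origin (TCP) lies midway between the tips of the shut fingers; the grasp point (between the pads) lies robot.pinch_z behind it (robot.pinch_z is the distance from the TCP to the grasp point, in m); z points along the fingers, x is the direction in which the jaws open and shut, and the axes are right-handed (so a half turn about z gives the same grasp; the last joint's range is limited). The gripper opens to 85 mm and grips with 20 to 120 N. Pads are 22 mm wide; open, the fingers measure 114 mm over their backs; the gripper's body (76 mm by 85 mm) begins 54 mm behind the grasp point. The pads swing forward as they close: fully open they stand 13 mm farther back than shut.
Start: joints at [-1.215, 0.091, 1.231, -0, 1.82, -0.057], TCP at [0.241, -0.55, 0.231] pointing down, gripper open.
Joint ranges: [-2.87, 2.87], [-0.86, 2.18], [0.17, 2.46], [-1.51, 4.65], [0.06, 2.69], [-2.65, 2.65]. Speed limits (rad/s): [2.57, 2.57, 3.01, 3.14, 3.14, 3.14].

INTERFACE

Orientations are given as a unit quaternion [x, y, z, w].
In Python, from bench import monitor, capture, calibration, ticket, robot gives the robot as it stands.
- The arm moves only by the tool jog_arm, never from a script. Its argument "moves" is a list that holds one entry, the list of rows, each a list of 5 numbers: the shift along the tool's x, y, z in m, then the turn about the tool's z in rad, then the opening, from 0 (shut) to 1 (fully open). In form: [[[dx, dy, dz, roll, jaw], ...]]. A call has 1 to 12 rows; each row shifts and turns the commanded pose from where the row before left it, along the tool's axes as they then stand; what a row does not reach is not made up. A row lasts 1/10 s, in which the tool goes at most 50 mm and 8.59 degrees, less where a joint would pass 70% of its speed; a pose out of reach is approached as far as the arm can. A call with a gripper value outside its range is refused whole. The fingers move at their own pace and stop on an object; "newtons" is the grip in N (left out, the last holds). Time passes only in rows, so rows that do not move let the fingers close. It gives the time, the measured TCP pose, the force and the opening at its end, in the units of the state.
- monitor.observe(): the state, without advancing time (a new reading comes with each control period).
- capture(name): name is "scene" or "top" or "wrist"; returns (picture, depth): 420x560x3 uint8, red, green, blue; 420x560 float32, m along the optical axis (not along the pixel's ray), 0 where there is no reading.
- calibration(name): a dict with "camera_matrix" (3x3 intrinsics, pixels), "xyz" and "orientation" of the camera in the world. Camera axes: x right, y down, z forward; pixel columns grow to the right and rows downward; lengths in m; the calibration is good to about 2 mm. A picture is of the moment at which its call begins: read the wrist's pose just before it. calibration takes no time and is no camera call; for the wrist camera it gives the pose at the moment of the call.
- ticket.job_done(): hands the job in, once; it reports no verdict.
The state is a dict: "t": time; "q": joint angles; "qvel": joint speeds; "joint_efforts": joint torques, N m; "tool_pos": TCP position; "tool_rot": TCP orientation; "wrist_force": force on the tool from outside, world axes, zero at the start; "wrist_torque": the same for the moment, N m; "gripper_width": finger opening in m.
Only numpy, scipy, OpenCV 4.12 (cv2) and the standard library are available. Lean on these libraries where they do the work, as an engineer would, in place of code of your own. Each camera call takes 0.05 s, during which the arm holds its last target.

## Working session

There is one attempt and no reset: what is moved stays moved. The work goes in short steps, Python scripts to look and compute and a tool call to move; the robot and the scene stay as the last step left them, time stands still between calls to the robot, and variables do not carry over. Pictures are saved under pics/ and viewed, and the job is handed in when it is done.

Besides the shell and the picture viewer there is one more tool, called in YAML: its name, and indented under it one key for each argument. jog_arm: Moves the arm, as the interface text tells. Its arguments: {"type":"object","properties":{"moves":{"type":"array","items":{"type":"array","items":{"type":"array","items":{"type":"number"}}}},"newtons":{"type":"number"}},"required":["moves"]}

```bash
ls; mkdir -p pics
cat > h.py <<'E'
import numpy as np, cv2
from scipy.spatial.transform import Rotation as R
from bench import monitor, capture, calibration, ticket, robot
def snap(n,f):
    c=calibration(n); p,d=capture(n); cv2.imwrite(f'pics/{f}.png',p[:,:,::-1]); np.savez(f'{f}.npz',p=p,d=d,K=c['camera_matrix'],t=c['xyz'],q=c['orientation'])
def load(f):
    z=np.load(f+'.npz'); return z
def cloud(z):
    K=z['K'];d=z['d'];v,u=np.mgrid[:d.shape[0],:d.shape[1]]
    P=np.stack([(u-K[0,2])/K[0,0]*d,(v-K[1,2])/K[1,1]*d,d],-1)
    W=P@R.from_quat(z['q']).as_matrix().T+z['t']; W[d==0]=np.nan; return W
def ray(z,u,v,h):
    r=R.from_quat(z['q']).as_matrix()@np.linalg.inv(z['K'])@np.array([u,v,1.]); t=z['t']; return t+r*(h-t[2])/r[2]
E
python3 - <<'E'
from h import *
snap('top','top0'); snap('scene','scene0')
print(monitor.observe()); print(robot.pinch_z)
for n in('top','scene'): print(calibration(n))
E
```

```text
pics
{'t': 0.1, 'q': array([-1.21470153e+00,  9.18170048e-02,  1.23176608e+00,  3.15762940e-05,
        1.81979817e+00, -5.66717348e-02]), 'qvel': array([-0.00038676, -0.00210273, -0.00437204, -0.00063997,  0.00106637,
        0.00023022]), 'joint_efforts': array([ 3.79887759e-03, -4.60218644e+01, -4.19218612e+01, -1.36936265e-05,
        1.05952373e-02,  1.11174907e-05]), 'tool_pos': array([ 0.24062353, -0.54936465,  0.23024357]), 'tool_rot': array([ 8.37003890e-01, -5.47196207e-01, -7.10521228e-04, -5.43285728e-04]), 'wrist_force': array([ 0.16622744, -0.76075917,  0.91468448]), 'wrist_torque': array([-0.01708932,  0.0044828 ,  0.00074192]), 'gripper_width': 0.08540119221245174}
0.0187
{'camera_matrix': array([[496.95327855,   0.        , 282.65692088],
       [  0.        , 496.95327855, 211.33544461],
       [  0.        ,   0.        ,   1.        ]]), 'xyz': array([0.44319557, 0.01362422, 1.41999199]), 'orientation': array([-0.69852593,  0.71463543, -0.03293386,  0.01652513])}
{'camera_matrix': array([[527.8961821 ,   0.        , 272.57658293],
       [  0.        , 527.8961821 , 211.27809531],
       [  0.        ,   0.        ,   1.        ]]), 'xyz': array([1.17065493, 0.64482565, 1.35467295]), 'orientation': array([ 0.36917974,  0.87818483, -0.28352206, -0.11005897])}
```

View pics/top0.png

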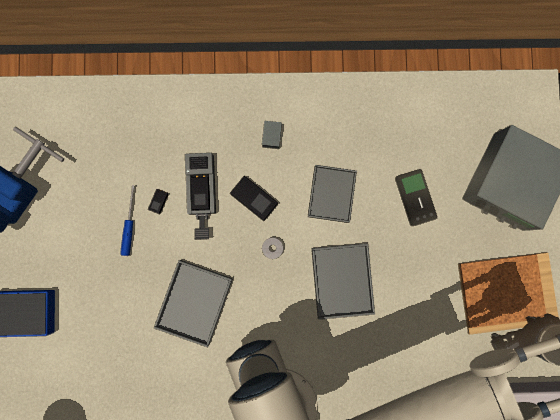

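View pics/scene0.png

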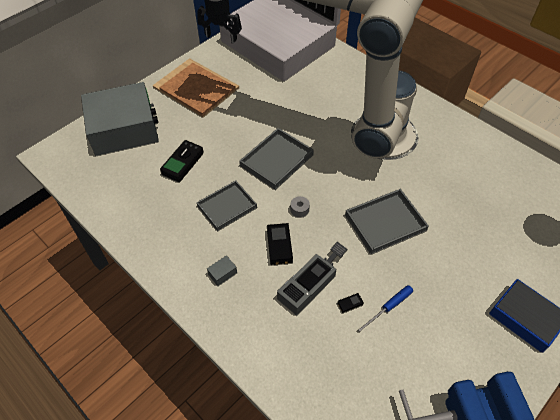

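The top view shows the charger at (200,185) with its tab at (203,230), and the smallest tray at (332,193). The pack is in the well, with a larger and a smaller look-alike on the bench. Next I'll measure these.

Run:
```python
from h import *
z=load('top0');W=cloud(z)
print(ray(z,280,210,0),ray(z,280,110,0),ray(z,180,210,0))
def seg(u0,v0,u1,v1,lo,hi):
    s=W[v0:v1,u0:u1]; m=((s[...,2]>lo)&(s[...,2]<hi))
    p=s[m]; r=cv2.minAreaRect((p[:,:2]*1000).astype(np.float32)); return len(p),r,np.median(p[:,2]),p[:,:2].mean(0)
print('charger',seg(178,145,225,218,.035,.07)); 
print('block',seg(178,145,225,218,.0475,.07)); 
print('tab',seg(185,218,225,245,.012,.06))
print('tray',seg(300,155,365,230,.012,.05))
print('tray2',seg(300,235,385,325,.012,.05))
print('tray3',seg(145,250,240,350,.012,.05))
for v in range(148,245,4): print(v,np.round(W[v,[192,196,200,204,208],2]*1000), np.round(W[v,202]*1000))
b=cv2.resize(z['p'][130:260,150:380],None,fx=3.4,fy=3.4,interpolation=cv2.INTER_CUBIC); cv2.imwrite('pics/z0.png',b[:,:,::-1])
```

```text
[ 0.54634023 -0.01300426  0.        ] [ 0.83768709 -0.01976755  0.        ] [0.55260155 0.27221318 0.        ]
charger (1567, ((624.129638671875, 210.7142791748047), (169.05714416503906, 76.89836120605469), 1.419277310371399), np.float64(0.04439019917510789), array([0.62444834, 0.21044232]))
block (483, ((623.9219360351562, 209.13922119140625), (164.55642700195312, 75.47051239013672), 2.9488136768341064), np.float64(0.050445085300323544), array([0.67068495, 0.2126118 ]))
tab (228, ((497.6315002441406, 208.08499145507812), (59.98416519165039, 39.91258239746094), 1.0666497945785522), np.float64(0.03907779939335998), array([0.49151111, 0.20796596]))
tray (384, ((589.5064697265625, -161.0872802734375), (120.40986633300781, 150.9763946533203), 80.80103302001953), np.float64(0.020135168208637366), array([ 0.59052476, -0.16242701]))
tray2 (773, ((341.8935241699219, -183.89111328125), (198.73031616210938, 159.7672882080078), 3.6433658599853516), np.float64(0.02658062302051789), array([ 0.33653908, -0.18531521]))
tray3 (858, ((280.3075866699219, 239.87814331054688), (158.96136474609375, 222.5
[... 473 characters left out ...]
632. 203.  40.]
184 [45. 48. 41. 42. 35.] [620. 203.  44.]
188 [41. 43. 42. 41. 34.] [609. 203.  47.]
192 [40. 38. 40. 42. 36.] [nan nan nan]
196 [41. 44. 38. 39. 42.] [587. 203.  45.]
200 [41. 43. 44. 41. 41.] [576. 204.  36.]
204 [42. 42. 44. 45. 38.] [564. 203.  45.]
208 [40. 45. 46. 45. 41.] [554. 204.  41.]
212 [44. 45. 46. 45. 43.] [543. 204.  40.]
216 [-1. 28. 24. -1.  1.] [532. 206.  32.]
220 [-0. -3. 33. -1.  2.] [521. 207.  25.]
224 [-0. -2. 28. -1. -4.] [510. 206.  33.]
228 [ 0. -2. 35. 28. 38.] [499. 206.  31.]
232 [ 2. 40. 38. 40. 40.] [487. 205.  37.]
236 [-3. 45. 42. 38. 42.] [476. 204.  49.]
240 [ 2.  1. -1.  2. -0.] [466. 210.   6.]
244 [-2.  4.  3. -1. -1.] [454. 211.  -1.]
```

View pics/z0.png

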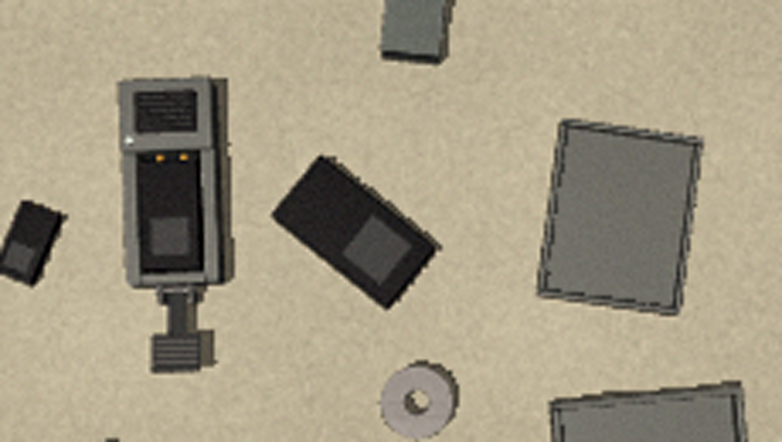

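jog_arm:
  moves:
    - [[-0.03,-0.026,0,0,0],[-0.03,-0.026,0,0,0],[-0.03,-0.026,0,0,0],[-0.03,-0.026,0,0,0],[-0.03,-0.026,0,0,0],[-0.03,-0.026,0,0,0],[-0.03,-0.026,0,0,0],[-0.03,-0.026,0,0,0],[-0.03,-0.026,0,0,0],[-0.03,-0.026,0,0,0],[-0.03,-0.026,0,0,0],[-0.03,-0.026,0,0,0]]

```text
t: 1.3
tool_pos: [0.3821, -0.0931, 0.231]
tool_rot: [0.837, -0.547, -0.0, 0.0]
wrist_force: [1.0, 0.9, -0.3]
gripper_width: 0.0003
```

jog_arm:
  moves:
    - [[-0.03,-0.027,0,0,0],[-0.03,-0.027,0,0,0],[-0.03,-0.027,0,0,0],[-0.03,-0.027,0,0,0],[-0.03,-0.027,0,0,0],[-0.03,-0.027,0,0,0],[-0.03,-0.027,0,0,0],[-0.026,-0.027,0,0,0],[0,0,0.025,0.13,0],[0,0,0.025,0.13,0],[0,0,0.025,0.128,0],[0,0,0.015,0,0]]

```text
t: 2.5
tool_pos: [0.4842, 0.2079, 0.1383]
tool_rot: [0.716, -0.699, -0.001, 0.002]
wrist_force: [0.3, -0.1, -0.1]
gripper_width: -0.0003
```

Run:
```python
from h import *
snap('wrist','w0'); z=load('w0'); print(z['t'],R.from_quat(z['q']).as_matrix().round(2))
W=cloud(z); np.set_printoptions(suppress=True)
for v in range(10,420,40): print(v,[tuple(np.round(W[v,u]*1000).tolist()) for u in range(120,560,80)])
```

```text
[0.56475619 0.20921861 0.28014723] [[ 0.02 -0.95 -0.31]
 [-1.   -0.02 -0.01]
 [ 0.    0.31 -0.95]]
10 [(644.0, 344.0, -0.0), (646.0, 278.0, -1.0), (635.0, 211.0, 41.0), (649.0, 145.0, -1.0), (646.0, 86.0, 17.0), (652.0, 12.0, -0.0)]
50 [(615.0, 349.0, -1.0), (616.0, 280.0, 0.0), (610.0, 211.0, 42.0), (620.0, 142.0, -0.0), (614.0, 90.0, 35.0), (623.0, 4.0, -0.0)]
90 [(582.0, 344.0, 18.0), (584.0, 282.0, -0.0), (583.0, 210.0, 43.0), (588.0, 138.0, -0.0), (586.0, 84.0, 35.0), (588.0, 22.0, 35.0)]
130 [(548.0, 359.0, -1.0), (550.0, 284.0, 0.0), (552.0, 209.0, 14.0), (553.0, 135.0, 0.0), (556.0, 74.0, 27.0), (558.0, 13.0, 35.0)]
170 [(510.0, 364.0, 0.0), (512.0, 287.0, -1.0), (519.0, 209.0, 30.0), (516.0, 131.0, 0.0), (518.0, 53.0, 1.0), (519.0, -26.0, 0.0)]
210 [(469.0, 371.0, -2.0), (471.0, 289.0, 0.0), (486.0, 208.0, 41.0), (475.0, 126.0, -0.0), (476.0, 43.0, -2.0), (478.0, -38.0, -1.0)]
250 [(424.0, 378.0, -1.0), (425.0, 292.0, -2.0), (428.0, 207.0, 1.0), (430.0, 121.0, 0.0), (432.0, 35.0, -0.0), (450.0, -19.0, 34.0)]
290 [(374.0, 385.0, -0.0), (376.0, 295.0, -1.0), (495.0, 208.0, 175.0), (380.0, 115.0, -1.0), (382.0, 26.0, -0.0), (385.0, -64.0, 0.0)]
330 [(319.0, 393.0, -0.0), (495.0, 235.0, 200.0), (475.0, 207.0, 175.0), (496.0, 181.0, 200.0), (326.0, 14.0, -2.0), (330.0, -80.0, -0.0)]
370 [(497.0, 252.0, 218.0), (476.0, 236.0, 199.0), (496.0, 208.0, 216.0), (479.0, 179.0, 200.0), (498.0, 163.0, 217.0), (268.0, -98.0, -1.0)]
410 [(492.0, 249.0, 225.0), (504.0, 225.0, 234.0), (495.0, 208.0, 227.0), (505.0, 191.0, 234.0), (493.0, 166.0, 225.0), (498.0, 149.0, 228.0)]
```

View pics/w0.png

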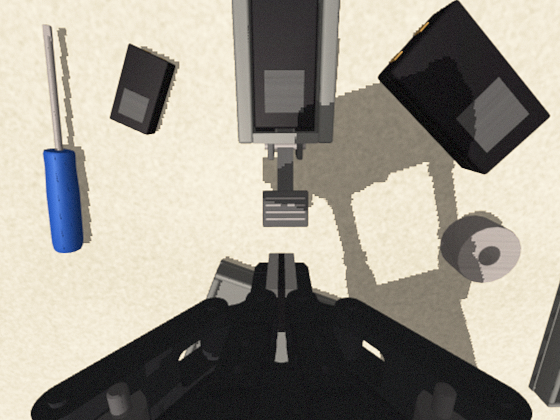

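The wrist view has the tab at (285,208), right below the closed fingers, so I'm descending.

jog_arm:
  moves:
    - [[0,0,0.03,0,0],[0,0,0.03,0,0],[0,0,0.02,0,0],[0,0,0.005,0,0],[0,0,0.003,0,0]]

```text
t: 3.05
tool_pos: [0.4855, 0.2081, 0.0538]
tool_rot: [0.716, -0.698, 0.0, -0.0]
wrist_force: [0.5, 0.2, -0.6]
gripper_width: 0.0003
```

jog_arm:
  moves:
    - [[0,0,0.003,0,0],[0,0,0.003,0,0],[0,0,0.002,0,0]]

```text
t: 3.35
tool_pos: [0.4858, 0.2083, 0.0461]
tool_rot: [0.716, -0.698, 0.0, -0.001]
wrist_force: [-0.1, 0.5, 0.4]
gripper_width: 0.0001
```

jog_arm:
  moves:
    - [[0,0.003,0.002,0,0],[0,0,0.002,0,0],[0,0,0.002,0,0]]

```text
t: 3.65
tool_pos: [0.4822, 0.2082, 0.04]
tool_rot: [0.716, -0.698, -0.0, -0.0]
wrist_force: [-3.4, 0.1, 4.7]
gripper_width: -0.0001
```

jog_arm:
  moves:
    - [[0,0,0.002,0,0],[0,0,0.002,0,0],[0,0,0.002,0,0]]

```text
t: 3.95
tool_pos: [0.4819, 0.2083, 0.0335]
tool_rot: [0.716, -0.698, -0.0, 0.0]
wrist_force: [-3.6, 0.2, 4.9]
gripper_width: -0.0003
```

jog_arm:
  moves:
    - [[0,0,0.002,0,0],[0,0,0.002,0,0],[0,0,0.002,0,0]]

```text
t: 4.25
tool_pos: [0.4816, 0.2082, 0.0274]
tool_rot: [0.716, -0.698, -0.001, 0.0]
wrist_force: [-3.8, -0.8, 5.0]
gripper_width: -0.0001
```

jog_arm:
  moves:
    - [[0,0,0.002,0,0],[0,0,0.002,0,0],[0,0,0.002,0,0]]

```text
t: 4.55
tool_pos: [0.4815, 0.2083, 0.0215]
tool_rot: [0.716, -0.698, -0.001, 0.001]
wrist_force: [-5.5, -0.5, 7.0]
gripper_width: 0.0
```

jog_arm:
  moves:
    - [[0,0,0.001,0,0],[0,0,0.001,0,0],[0,0,0.001,0,0]]

```text
t: 4.85
tool_pos: [0.4816, 0.2082, 0.0185]
tool_rot: [0.716, -0.698, -0.001, 0.0]
wrist_force: [-3.6, -0.7, 5.4]
gripper_width: 0.0003
```

jog_arm:
  moves:
    - [[0,0,0.001,0,0],[0,0,0,0,0]]

```text
t: 5.05
tool_pos: [0.4817, 0.2082, 0.0173]
tool_rot: [0.716, -0.698, -0.001, 0.0]
wrist_force: [-3.2, 0.3, 5.0]
gripper_width: -0.0003
```

jog_arm:
  moves:
    - [[0,0,0.001,0,0],[0,0,0,0,0]]

```text
t: 5.25
tool_pos: [0.4818, 0.2082, 0.0163]
tool_rot: [0.716, -0.698, -0.0, 0.0]
wrist_force: [-3.4, 0.4, 5.9]
gripper_width: 0.0004
```

jog_arm:
  moves:
    - [[0,0,0.001,0,0],[0,0,0,0,0]]

```text
t: 5.45
tool_pos: [0.4819, 0.2082, 0.0152]
tool_rot: [0.716, -0.698, -0.0, 0.0]
wrist_force: [-3.3, 0.0, 4.9]
gripper_width: 0.0001
```

jog_arm:
  moves:
    - [[0,0,0.001,0,0],[0,0,0,0,0]]

```text
t: 5.65
tool_pos: [0.482, 0.2082, 0.0142]
tool_rot: [0.716, -0.698, -0.0, 0.0]
wrist_force: [-3.2, 1.2, 3.7]
gripper_width: -0.0003
```

jog_arm:
  moves:
    - [[0,0,0.001,0,0],[0,0,0,0,0]]

```text
t: 5.85
tool_pos: [0.4822, 0.2082, 0.0133]
tool_rot: [0.716, -0.698, -0.0, -0.0]
wrist_force: [-2.9, 1.3, 5.0]
gripper_width: 0.0002
```

jog_arm:
  moves:
    - [[0,0,0.0005,0,0],[0,0,0,0,0]]

```text
t: 6.05
tool_pos: [0.4823, 0.2082, 0.0129]
tool_rot: [0.716, -0.698, -0.0, -0.0]
wrist_force: [-3.0, 0.5, 5.0]
gripper_width: 0.0001
```

jog_arm:
  moves:
    - [[0,0,0.0005,0,0],[0,0,0,0,0]]

```text
t: 6.25
tool_pos: [0.4823, 0.2082, 0.0128]
tool_rot: [0.716, -0.698, -0.0, -0.0]
wrist_force: [-4.1, 0.5, 7.3]
gripper_width: 0.0001
```

jog_arm:
  moves:
    - [[0,0,0.0005,0,0],[0,0,0,0,0]]

```text
t: 6.45
tool_pos: [0.4823, 0.2083, 0.0127]
tool_rot: [0.716, -0.698, -0.0, -0.0]
wrist_force: [-4.4, -0.3, 9.5]
gripper_width: 0.0004
```

jog_arm:
  moves:
    - [[0,0,0.0005,0,0],[0,0,0,0,0]]

```text
t: 6.65
tool_pos: [0.4823, 0.2083, 0.0126]
tool_rot: [0.716, -0.698, -0.0, -0.0]
wrist_force: [-6.6, -0.1, 10.7]
gripper_width: 0.0001
```

jog_arm:
  moves:
    - [[0,0,0.0006,0,0],[0,0,0,0,0],[0,0,0,0,0],[0,0,0,0,0]]

```text
t: 7.05
tool_pos: [0.4824, 0.2083, 0.0125]
tool_rot: [0.716, -0.698, 0.0, -0.0]
wrist_force: [-8.4, -0.6, 13.3]
gripper_width: -0.0002
```

jog_arm:
  moves:
    - [[0,0,0,0,0],[0,0,0,0,0],[0,0,0,0,0],[0,0,0,0,0],[0,0,0,0,0]]

```text
t: 7.55
tool_pos: [0.4824, 0.2083, 0.0125]
tool_rot: [0.716, -0.698, 0.0, -0.0]
wrist_force: [-7.4, -1.5, 13.2]
gripper_width: -0.0003
```

jog_arm:
  moves:
    - [[0,0,-0.01,0,0],[0,0,-0.03,0,0],[0,0,-0.04,0,0],[0,0,-0.04,0,1],[0,-0.02,-0.02,0,1],[0,-0.02,0,0,1],[0,-0.01,0,0,1],[0,0,0,0,1]]

```text
t: 8.35
tool_pos: [0.5327, 0.2088, 0.1491]
tool_rot: [0.716, -0.699, -0.0, 0.001]
wrist_force: [-0.7, -0.9, -0.6]
gripper_width: 0.0721
```

Run:
```python
from h import *
print(monitor.observe()['tool_pos'],monitor.observe()['wrist_force'])
snap('wrist','w1'); snap('scene','s1'); z=load('w1'); print(z['t'])
W=cloud(z); np.set_printoptions(suppress=True)
for v in range(2,260,10): print(v,[tuple(np.round(W[v,u]*1000).tolist()) for u in (235,255,270,285,300,320,335)])
s=load('s1');b=cv2.resize(s['p'][200:340,220:420],None,fx=4,fy=4,interpolation=cv2.INTER_CUBIC); cv2.imwrite('pics/s1z.png',b[:,:,::-1])
```

```text
[0.53266958 0.20881788 0.1491374 ] [-0.66544439 -0.85345388 -0.58674041]
[0.61295327 0.21004901 0.29112597]
2 [(689.0, 244.0, 50.0), (689.0, 230.0, 49.0), (689.0, 219.0, 50.0), (689.0, 209.0, 50.0), (690.0, 198.0, 51.0), (690.0, 184.0, 49.0), (690.0, 173.0, 50.0)]
12 [(683.0, 244.0, 50.0), (683.0, 230.0, 50.0), (683.0, 219.0, 50.0), (684.0, 208.0, 49.0), (684.0, 198.0, 49.0), (684.0, 183.0, 51.0), (684.0, 173.0, 50.0)]
22 [(677.0, 245.0, 49.0), (677.0, 230.0, 51.0), (677.0, 219.0, 50.0), (677.0, 208.0, 50.0), (678.0, 197.0, 49.0), (678.0, 183.0, 50.0), (678.0, 172.0, 50.0)]
32 [(671.0, 245.0, 48.0), (670.0, 230.0, 50.0), (671.0, 219.0, 50.0), (671.0, 208.0, 50.0), (672.0, 197.0, 49.0), (672.0, 182.0, 49.0), (672.0, 171.0, 49.0)]
42 [(664.0, 245.0, 48.0), (664.0, 230.0, 50.0), (664.0, 219.0, 50.0), (665.0, 208.0, 49.0), (665.0, 197.0, 49.0), (665.0, 182.0, 50.0), (666.0, 171.0, 50.0)]
52 [(658.0, 245.0, 47.0), (658.0, 230.0, 49.0), (658.0, 219.0, 49.0), (658.0, 208.0, 50.0), (658.0, 197.0, 50.0), (658.0, 182.0, 51.0), (659.0, 170.0, 47.0)]
62 [(658.0, 252.0, -0.0), (651.0, 230.0, 47.0
[... 2415 characters left out ...]
.0), (516.0, 187.0, -0.0), (517.0, 166.0, -1.0), (517.0, 150.0, 0.0)]
222 [(503.0, 256.0, -0.0), (504.0, 235.0, -0.0), (504.0, 219.0, -0.0), (511.0, 203.0, 16.0), (505.0, 187.0, -1.0), (505.0, 165.0, -0.0), (506.0, 149.0, -1.0)]
232 [(492.0, 257.0, -0.0), (492.0, 235.0, -0.0), (499.0, 218.0, 15.0), (499.0, 203.0, 13.0), (500.0, 187.0, 15.0), (493.0, 164.0, -1.0), (494.0, 148.0, -1.0)]
242 [(479.0, 257.0, -1.0), (480.0, 235.0, -0.0), (486.0, 218.0, 11.0), (486.0, 202.0, 11.0), (487.0, 187.0, 12.0), (481.0, 163.0, -1.0), (483.0, 147.0, 1.0)]
252 [(467.0, 258.0, -2.0), (468.0, 235.0, -0.0), (473.0, 218.0, 8.0), (473.0, 202.0, 8.0), (473.0, 186.0, 7.0), (470.0, 163.0, -1.0), (470.0, 146.0, 0.0)]
```

View pics/w1.png

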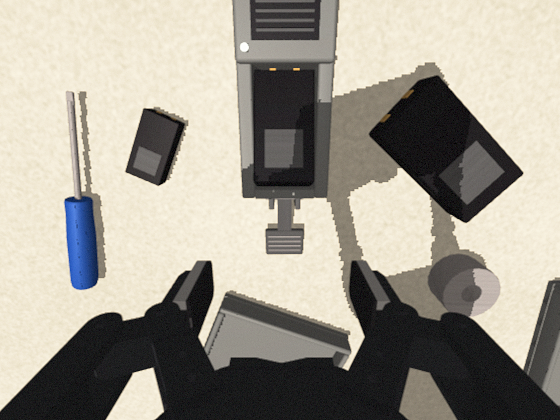

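View pics/s1z.png

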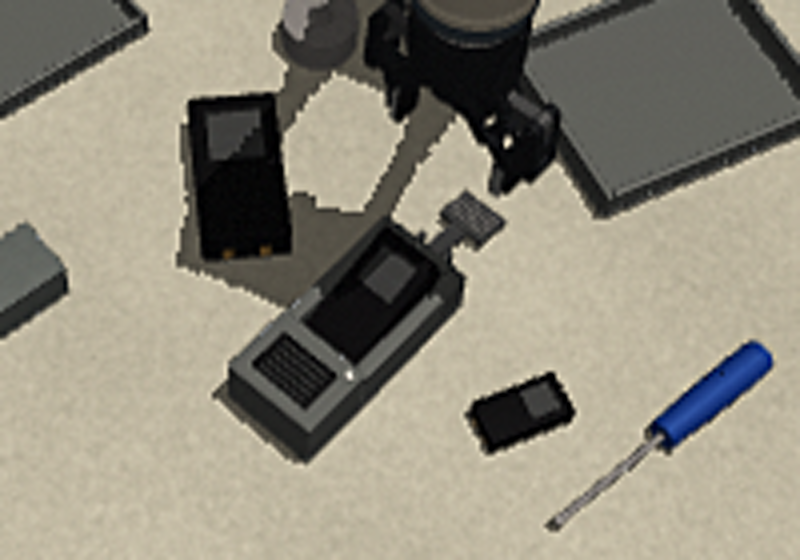

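The pack is tipped up. Its raised front edge is at about (283,187) in the wrist view, and the tab at (285,240) is fully down. Next I'll measure where to grip.

Run:
```python
from h import *
z=load('w1'); W=cloud(z); s=W[60:200,225:345].reshape(-1,3); s=s[np.isfinite(s).all(1)]
for x in np.arange(.555,.65,.01):
    m=(abs(s[:,0]-x)<.005)&(s[:,2]>.05)&(s[:,1]>.17)&(s[:,1]<.25); p=s[m]
    if len(p)>9: print(round(x,3),len(p),p[:,1].min().round(4),p[:,1].max().round(4),np.percentile(p[:,1],[2,98]).mean().round(4),np.median(p[:,2]).round(4))
m=(s[:,2]>.05)&(s[:,0]<.61); p=s[m]; print(cv2.minAreaRect((p[:,:2]*1000).astype(np.float32)), p[:,0].min())
# charger rim
for x in (.57,.6,.63):
    m=(abs(s[:,0]-x)<.005)&(abs(s[:,2]-.044)<.006);p=s[m]; print('rim',x,p[:,1].min(),p[:,1].max(),(p[:,1].min()+p[:,1].max())/2)
print(monitor.observe()['gripper_width'])
```

```text
0.555 95 0.1836 0.2293 0.2066 0.0524
0.565 602 0.1827 0.2298 0.2063 0.0685
0.575 825 0.1827 0.2301 0.2064 0.066
0.585 813 0.1828 0.2303 0.2067 0.0626
0.595 828 0.1832 0.2306 0.2069 0.0592
0.605 812 0.1833 0.2309 0.2072 0.0553
0.615 745 0.1835 0.231 0.2074 0.0519
0.625 56 0.1855 0.2294 0.2071 0.0504
((583.7371826171875, 206.62802124023438), (53.50834655761719, 47.43963623046875), 1.2237626314163208) 0.556560956486751
rim 0.57 0.16775662815222808 0.24346697615974788 0.20561180215598798
rim 0.6 0.16805418426129226 0.2442287345845764 0.20614145942293433
rim 0.63 0.1688561623062321 0.24464175107308628 0.2067489566896592
0.08459009537364087
```

jog_arm:
  moves:
    - [[0.0025,-0.02,0,0,1],[0,-0.019,0,0,1],[0,0,0.03,0,1],[0,0,0.03,0,1],[0,0,0.02,0,1],[0,0,0.01,0,1],[0,0,0.007,0,1],[0,0,0,0,1]]

```text
t: 9.25
tool_pos: [0.5708, 0.2078, 0.0533]
tool_rot: [0.716, -0.698, -0.0, 0.0]
wrist_force: [-1.1, -0.1, 0.3]
gripper_width: 0.0854
```

Run:
```python
from h import *
print(monitor.observe()['tool_pos'],monitor.observe()['wrist_force'])
snap('wrist','w2')
```

```text
[0.57080973 0.20778309 0.053263  ] [-1.1306261  -0.06219275  0.29483192]
```

View pics/w2.png

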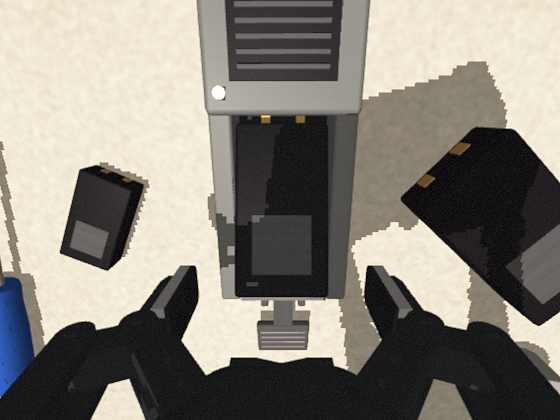

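jog_arm:
  moves:
    - [[0,0,0.005,0,0.8],[0,0,0.003,0,0.65],[0,0,0,0,0.65],[0,0,0,0,0.65]]
  newtons: 40

```text
t: 9.7
tool_pos: [0.5713, 0.2078, 0.0458]
tool_rot: [0.716, -0.698, 0.0, -0.0]
wrist_force: [0.8, -0.1, 0.6]
gripper_width: 0.0556
```

jog_arm:
  moves:
    - [[0,0,0,0,0.45],[0,0,0,0,0.4],[0,0,0,0,0.4],[0,0,0,0,0.4]]
  newtons: 60

```text
t: 10.1
tool_pos: [0.5715, 0.2078, 0.0461]
tool_rot: [0.716, -0.698, 0.0, -0.0]
wrist_force: [-0.1, -0.6, 1.3]
gripper_width: 0.0466
```

Run:
```python
from h import *
snap('wrist','w3')
```

```text
(no output)
```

View pics/w3.png

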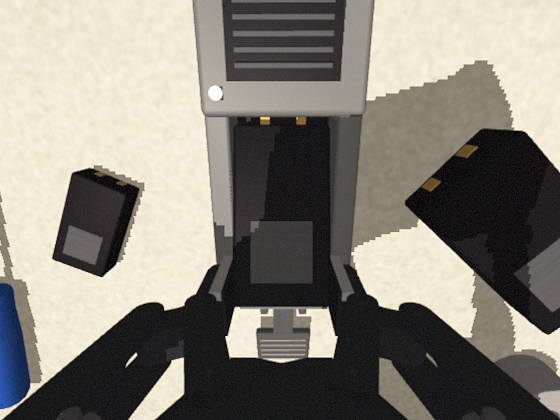

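The view shows both pads against the pack's raised end, around (230,285) and (335,285). Lifting slowly.

jog_arm:
  moves:
    - [[0,0,-0.004,0,0.4],[0,0,-0.008,0,0.4],[0,0,-0.01,0,0.4],[0,0,-0.01,0,0.4]]

```text
t: 10.55
tool_pos: [0.5713, 0.2078, 0.0786]
tool_rot: [0.716, -0.698, -0.0, -0.0]
wrist_force: [0.5, 0.1, -2.2]
gripper_width: 0.0468
```

jog_arm:
  moves:
    - [[0,0,-0.015,0,0.4],[0,0,-0.02,0,0.4],[0,0,-0.02,0,0.4],[0,0,-0.02,0,0.4],[0,0,-0.015,0,0.4],[0,0,0,0,0.4]]

```text
t: 11.15
tool_pos: [0.5725, 0.2082, 0.1717]
tool_rot: [0.716, -0.698, 0.001, -0.003]
wrist_force: [0.0, 0.4, -0.7]
gripper_width: 0.0466
```

Run:
```python
from h import *
o=monitor.observe();print(o['tool_pos'],o['wrist_force'],o['wrist_torque'],o['gripper_width'])
snap('wrist','w4');snap('scene','s4');s=load('s4')
b=cv2.resize(s['p'][150:330,180:420],None,fx=3.3,fy=3.3,interpolation=cv2.INTER_CUBIC); cv2.imwrite('pics/s4z.png',b[:,:,::-1])
W=cloud(load('w4'))
for v in range(60,300,20): print(v,[tuple(np.round(W[v,u]*1000).tolist()) for u in (250,281,310)])
```

```text
[0.57251579 0.20816537 0.17170868] [ 0.01735436  0.37460953 -0.73239125] [ 0.01532865  0.08457934 -0.06392618] 0.04656350694226965
60 [(697.0, 236.0, 49.0), (697.0, 210.0, 50.0), (698.0, 187.0, 50.0)]
80 [(682.0, 236.0, 48.0), (682.0, 210.0, 51.0), (683.0, 186.0, 50.0)]
100 [(666.0, 236.0, 49.0), (666.0, 210.0, 50.0), (667.0, 185.0, 48.0)]
120 [(649.0, 237.0, 44.0), (650.0, 209.0, 14.0), (651.0, 181.0, 21.0)]
140 [(641.0, 224.0, 169.0), (641.0, 209.0, 168.0), (642.0, 195.0, 168.0)]
160 [(632.0, 224.0, 171.0), (632.0, 209.0, 173.0), (633.0, 195.0, 172.0)]
180 [(622.0, 224.0, 175.0), (623.0, 209.0, 176.0), (623.0, 194.0, 173.0)]
200 [(613.0, 223.0, 179.0), (613.0, 208.0, 177.0), (614.0, 194.0, 178.0)]
220 [(604.0, 223.0, 181.0), (604.0, 208.0, 180.0), (605.0, 194.0, 181.0)]
240 [(595.0, 223.0, 184.0), (596.0, 208.0, 185.0), (596.0, 194.0, 185.0)]
260 [(586.0, 223.0, 189.0), (586.0, 208.0, 188.0), (586.0, 193.0, 187.0)]
280 [(577.0, 222.0, 191.0), (577.0, 207.0, 191.0), (578.0, 193.0, 192.0)]
```

View pics/w4.png

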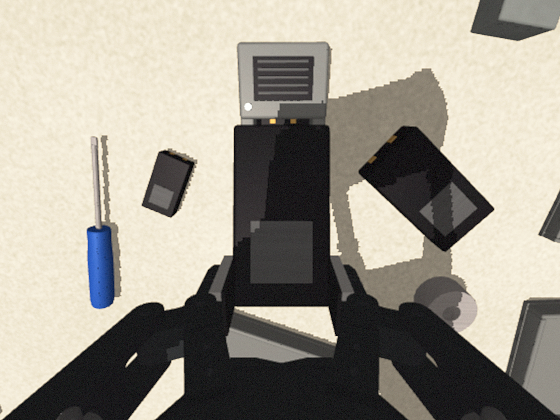

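View pics/s4z.png

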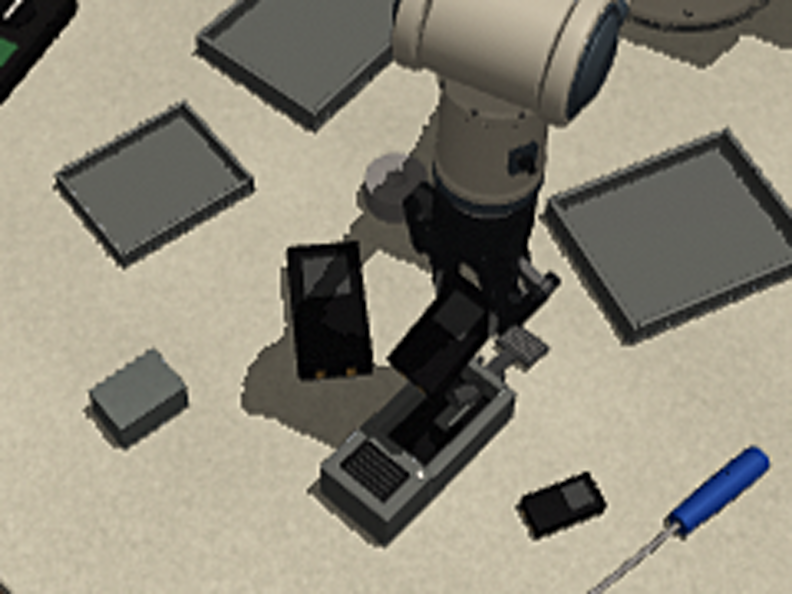

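The pack is held, tilted about 20°, at (282,210) in the wrist view. Moving over to the tray.

jog_arm:
  moves:
    - [[0.015,0.002,0,0,0.4],[0.03,0.002,0,0,0.4],[0.035,0.002,0,0,0.4],[0.035,0.002,0,0,0.4],[0.035,0.002,0,0,0.4],[0.035,0.002,0,0,0.4],[0.035,0.002,0,0,0.4],[0.035,0.002,0,0,0.4],[0.035,0.003,0,0,0.4],[0.033,0.003,0,0,0.4],[0.025,0.002,0,0,0.4],[0.015,0.002,0,0,0.4]]

```text
t: 12.45
tool_pos: [0.5529, -0.1583, 0.1661]
tool_rot: [0.715, -0.699, -0.001, 0.001]
wrist_force: [0.2, 0.3, -1.9]
gripper_width: 0.0466
```

jog_arm:
  moves:
    - [[0,0,0.01,0.05,0.4],[0,0,0.02,0.07,0.4],[0,0,0.02,0.065,0.4],[0,0,0.02,0,0.4],[0,0,0.01,0,0.4],[0,0,0,0,0.4]]

```text
t: 13.05
tool_pos: [0.5529, -0.1553, 0.0852]
tool_rot: [-0.648, 0.761, 0.002, -0.001]
wrist_force: [-0.1, -0.5, -0.7]
gripper_width: 0.0471
```

Run:
```python
from h import *
o=monitor.observe();print(o['tool_pos'],o['tool_rot'],o['wrist_force'],o['wrist_torque'],o['gripper_width'])
snap('wrist','w5');z=load('w5');W=cloud(z)
for v in range(0,300,20): print(v,[tuple(np.round(W[v,u]*1000).tolist()) for u in (250,281,310)])
```

```text
[ 0.55285377 -0.1552643   0.08516179] [-0.64841342  0.76128492  0.00199832 -0.00114772] [-0.14045571 -0.49512273 -0.67938463] [ 0.02742452  0.05174992 -0.01793328] 0.04713849012111914
0 [(708.0, -160.0, -0.0), (704.0, -181.0, -0.0), (701.0, -200.0, -1.0)]
20 [(697.0, -158.0, -2.0), (693.0, -179.0, -1.0), (690.0, -198.0, -1.0)]
40 [(684.0, -156.0, -0.0), (681.0, -177.0, -1.0), (678.0, -197.0, -3.0)]
60 [(669.0, -155.0, 21.0), (665.0, -174.0, 22.0), (662.0, -193.0, 21.0)]
80 [(659.0, -151.0, 3.0), (656.0, -173.0, 4.0), (652.0, -193.0, 3.0)]
100 [(646.0, -149.0, 4.0), (642.0, -171.0, 4.0), (639.0, -191.0, 5.0)]
120 [(633.0, -146.0, 3.0), (629.0, -168.0, 4.0), (626.0, -189.0, 5.0)]
140 [(623.0, -152.0, 82.0), (621.0, -167.0, 81.0), (619.0, -181.0, 81.0)]
160 [(614.0, -151.0, 85.0), (612.0, -166.0, 84.0), (609.0, -180.0, 84.0)]
180 [(605.0, -149.0, 87.0), (603.0, -164.0, 88.0), (600.0, -178.0, 88.0)]
200 [(596.0, -148.0, 91.0), (594.0, -163.0, 91.0), (591.0, -177.0, 91.0)]
220 [(587.0, -146.0, 95.0), (584.0, -161.0, 94.0), (582.0, -175.0, 94.0)]
240 [(578.0, -145.0, 98.0), (576.0, -160.0, 98.0), (573.0, -174.0, 98.0)]
260 [(569.0, -143.0, 101.0), (567.0, -158.0, 101.0), (564.0, -172.0, 101.0)]
280 [(560.0, -142.0, 104.0), (557.0, -157.0, 104.0), (556.0, -171.0, 105.0)]
```

View pics/w5.png

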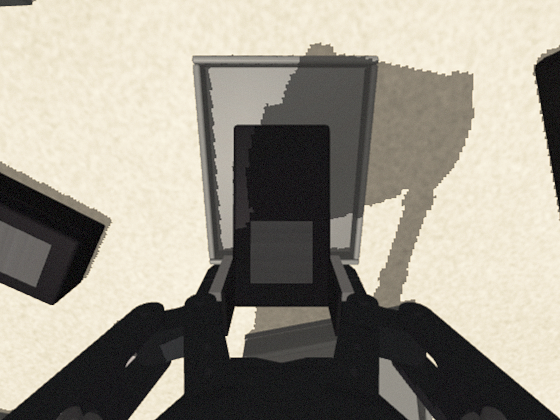

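The pack is centred and aligned over the smallest tray, whose corners are near (195,60), (375,60), (212,258) and (355,258). Lowering now.

jog_arm:
  moves:
    - [[0,0,0.02,0,0.4],[0,0,0.015,0,0.4],[0,0,0.007,0,0.4],[0,0,0.003,0,0.4],[0,0,0,0,0.4]]

```text
t: 13.6
tool_pos: [0.5543, -0.1557, 0.0426]
tool_rot: [-0.648, 0.761, 0.0, -0.0]
wrist_force: [-0.0, 0.3, -1.9]
gripper_width: 0.0468
```

jog_arm:
  moves:
    - [[0,0,0.002,0,0.4],[0,0,0.002,0,0.4],[0,0,0.002,0,0.4]]

```text
t: 13.9
tool_pos: [0.5546, -0.1558, 0.0371]
tool_rot: [-0.648, 0.761, -0.0, 0.0]
wrist_force: [0.6, 0.5, -1.8]
gripper_width: 0.047
```

Next I reduce the grip force and keep lowering, so the pack can pivot flat in the pads.

jog_arm:
  moves:
    - [[0,0,0.002,0,0.4],[0,0,0.002,0,0.4],[0,0,0.002,0,0.4]]
  newtons: 25

```text
t: 14.2
tool_pos: [0.5547, -0.156, 0.0335]
tool_rot: [-0.648, 0.761, -0.001, 0.0]
wrist_force: [-9.3, 3.2, 14.0]
gripper_width: 0.0466
```

jog_arm:
  moves:
    - [[0,0,0.002,0,0.4],[0,0,0.002,0,0.4],[0,0,0.002,0,0.4]]

```text
t: 14.5
tool_pos: [0.5554, -0.1564, 0.0279]
tool_rot: [-0.648, 0.761, -0.002, 0.001]
wrist_force: [-7.4, 0.8, 12.2]
gripper_width: 0.0469
```

jog_arm:
  moves:
    - [[0,0,0.002,0,0.4],[0,0,0.002,0,0.4],[0,0,0.002,0,0.4]]

```text
t: 14.8
tool_pos: [0.5554, -0.1565, 0.0216]
tool_rot: [-0.648, 0.762, -0.002, 0.001]
wrist_force: [-4.1, -0.7, 8.7]
gripper_width: 0.0465
```

Run:
```python
from h import *
o=monitor.observe();print(o['tool_pos'],o['wrist_force'],o['gripper_width'])
snap('wrist','w6');z=load('w6');W=cloud(z)
for v in range(40,310,20): print(v,[tuple(np.round(W[v,u]*1000).tolist()) for u in (250,281,310)])
```

```text
[ 0.55535465 -0.15648475  0.02158586] [-4.11495599 -0.70532616  8.67574291] 0.046501427779940055
40 [(667.0, -162.0, 23.0), (666.0, -175.0, 21.0), (663.0, -188.0, 21.0)]
60 [(663.0, -159.0, 5.0), (661.0, -174.0, 5.0), (658.0, -189.0, 4.0)]
80 [(654.0, -157.0, 4.0), (652.0, -173.0, 5.0), (649.0, -187.0, 4.0)]
100 [(645.0, -156.0, 5.0), (642.0, -171.0, 6.0), (640.0, -186.0, 4.0)]
120 [(635.0, -156.0, 30.0), (nan, nan, nan), (631.0, -182.0, 31.0)]
140 [(627.0, -155.0, 32.0), (624.0, -169.0, 32.0), (622.0, -181.0, 32.0)]
160 [(618.0, -153.0, 32.0), (616.0, -167.0, 33.0), (614.0, -180.0, 32.0)]
180 [(609.0, -152.0, 33.0), (607.0, -166.0, 33.0), (605.0, -179.0, 34.0)]
200 [(601.0, -150.0, 37.0), (598.0, -164.0, 36.0), (596.0, -177.0, 36.0)]
220 [(591.0, -148.0, 36.0), (589.0, -163.0, 38.0), (587.0, -176.0, 36.0)]
240 [(583.0, -147.0, 40.0), (580.0, -161.0, 39.0), (578.0, -175.0, 40.0)]
260 [(573.0, -145.0, 41.0), (571.0, -160.0, 41.0), (568.0, -173.0, 40.0)]
280 [(563.0, -143.0, 42.0), (561.0, -158.0, 43.0), (559.0, -172.0, 43.0)]
300 [(553.0, -142.0, 44.0), (551.0, -157.0, 44.0), (549.0, -170.0, 45.0)]
```

jog_arm:
  moves:
    - [[0,0,0.002,0,0.4],[0,0,0.002,0,0.4],[0,0,0.002,0,0.4]]

```text
t: 15.15
tool_pos: [0.5553, -0.1565, 0.0154]
tool_rot: [-0.648, 0.762, -0.002, 0.001]
wrist_force: [-4.1, -0.6, 7.5]
gripper_width: 0.047
```

jog_arm:
  moves:
    - [[0,0,0.002,0,0.4],[0,0,0.0015,0,0.4],[0,0,0,0,0.4]]

```text
t: 15.45
tool_pos: [0.555, -0.1564, 0.0112]
tool_rot: [-0.648, 0.762, -0.001, 0.0]
wrist_force: [-4.6, -1.0, 6.6]
gripper_width: 0.0469
```

jog_arm:
  moves:
    - [[0,0,0.001,0,0.4],[0,0,0,0,0.4]]

```text
t: 15.65
tool_pos: [0.5549, -0.1564, 0.0104]
tool_rot: [-0.648, 0.762, -0.001, 0.0]
wrist_force: [-5.5, -0.8, 8.7]
gripper_width: 0.047
```

Run:
```python
from h import *
o=monitor.observe();print(o['tool_pos'],o['wrist_force'],o['gripper_width'])
snap('wrist','w7');z=load('w7');W=cloud(z)
for v in range(80,310,20): print(v,[tuple(np.round(W[v,u]*1000).tolist()) for u in (250,281,310)])
```

```text
[ 0.55494579 -0.15640735  0.01035613] [-5.4559518  -0.83920094  8.72315029] 0.04699892664447155
80 [(652.0, -158.0, 3.0), (650.0, -173.0, 5.0), (648.0, -186.0, 4.0)]
100 [(644.0, -157.0, 4.0), (641.0, -171.0, 4.0), (639.0, -185.0, 4.0)]
120 [(635.0, -158.0, 31.0), (633.0, -170.0, 31.0), (631.0, -181.0, 30.0)]
140 [(627.0, -156.0, 31.0), (625.0, -169.0, 31.0), (623.0, -180.0, 31.0)]
160 [(619.0, -154.0, 30.0), (617.0, -167.0, 30.0), (615.0, -179.0, 30.0)]
180 [(611.0, -153.0, 33.0), (608.0, -166.0, 30.0), (606.0, -178.0, 31.0)]
200 [(602.0, -151.0, 31.0), (600.0, -164.0, 32.0), (598.0, -177.0, 32.0)]
220 [(593.0, -149.0, 31.0), (590.0, -163.0, 31.0), (588.0, -176.0, 31.0)]
240 [(583.0, -148.0, 32.0), (581.0, -161.0, 31.0), (579.0, -174.0, 32.0)]
260 [(574.0, -146.0, 33.0), (571.0, -160.0, 32.0), (569.0, -173.0, 32.0)]
280 [(564.0, -144.0, 32.0), (561.0, -158.0, 32.0), (559.0, -172.0, 32.0)]
300 [(553.0, -142.0, 33.0), (550.0, -156.0, 32.0), (548.0, -170.0, 32.0)]
```

jog_arm:
  moves:
    - [[0,0,0.001,0,0.4],[0,0,0,0,0.4]]

```text
t: 15.9
tool_pos: [0.5551, -0.1564, 0.0096]
tool_rot: [-0.648, 0.762, -0.001, 0.0]
wrist_force: [-5.6, 1.0, 9.0]
gripper_width: 0.0467
```

jog_arm:
  moves:
    - [[0,0,0,0,0.6],[0,0,0,0,0.7],[0,0,0,0,0.7],[0,0,0,0,0.7]]

```text
t: 16.3
tool_pos: [0.5542, -0.1557, 0.0068]
tool_rot: [-0.648, 0.761, 0.0, -0.0]
wrist_force: [0.4, -0.4, -0.1]
gripper_width: 0.06
```

jog_arm:
  moves:
    - [[0,0,-0.01,0,0.7],[0,0,-0.02,0,0.7],[0,0,-0.03,0,0.7],[0,0,-0.04,0,0.7],[0,0.02,-0.04,0,0.7],[0,0.04,-0.02,0,0.7],[0,0.04,-0.01,0,0.7],[0,0.03,0,0,0.7],[0,0.02,0,0,0.7],[0,0,0,0,0.7]]

```text
t: 17.3
tool_pos: [0.405, -0.1317, 0.1788]
tool_rot: [-0.648, 0.762, -0.001, 0.001]
wrist_force: [0.8, -0.4, 0.0]
gripper_width: 0.0596
```

Run:
```python
from h import *
o=monitor.observe();print(o['tool_pos'],o['wrist_force'],o['gripper_width'])
snap('wrist','w8');snap('top','t8');snap('scene','s8')
s=load('t8');b=cv2.resize(s['p'][100:330,90:450],None,fx=2.2,fy=2.2,interpolation=cv2.INTER_CUBIC); cv2.imwrite('pics/t8z.png',b[:,:,::-1])
W=cloud(load('w8'))
m=(W[...,2]>.025)&(W[...,2]<.04)&(abs(W[...,0]-.59)<.062)&(abs(W[...,1]+.161)<.045); p=W[m]; print(cv2.minAreaRect((p[:,:2]*1000).astype(np.float32)))
A=np.c_[p[:,:2]-p[:,:2].mean(0),np.ones(len(p))]; print(np.linalg.lstsq(A,p[:,2],rcond=None)[0])
```

```text
[ 0.40504679 -0.13168287  0.17875709] [ 0.84845704 -0.39944395  0.00286879] 0.05963509093859931
((561.6853637695312, -158.9812774658203), (48.118064880371094, 33.33049011230469), 80.71360778808594)
[ 0.02858682 -0.00601632  0.03038922]
```

View pics/w8.png

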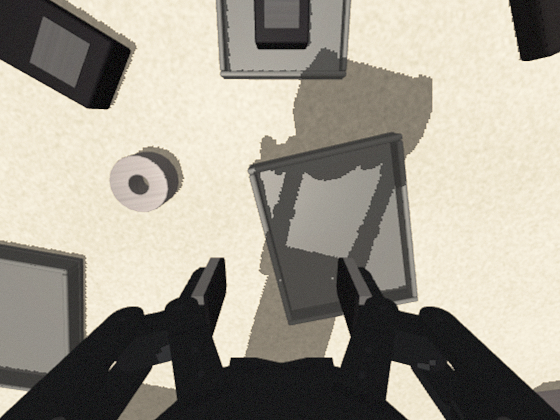

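View pics/t8z.png

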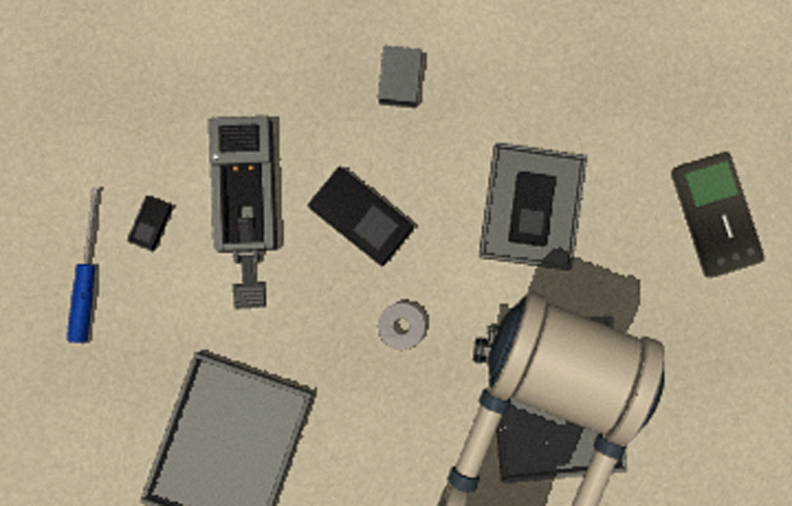

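View pics/s8.png

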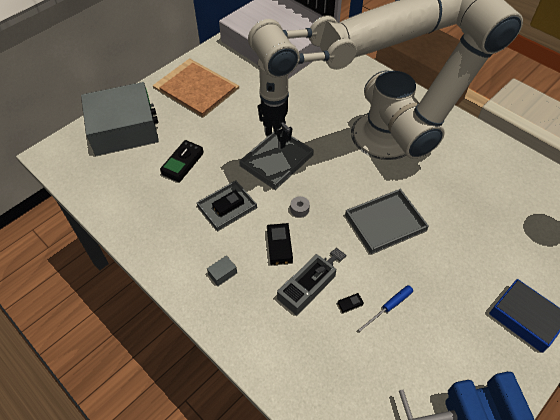

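Run:
```python
from h import *
for f in('t8','s8'):
    W=cloud(load(f)); m=(W[...,2]>.024)&(W[...,2]<.042)&(abs(W[...,0]-.59)<.055)&(abs(W[...,1]+.161)<.04); p=W[m]
    A=np.c_[p[:,:2]-p[:,:2].mean(0),np.ones(len(p))]; print(len(p),cv2.minAreaRect((p[:,:2]*1000).astype(np.float32)),np.linalg.lstsq(A,p[:,2],rcond=None)[0])
W=cloud(load('t8'));m=(abs(W[...,0]-.483)<.014)&(abs(W[...,1]-.2075)<.016);p=W[m];A=np.c_[p[:,:2]-p[:,:2].mean(0),np.ones(len(p))]; print('tab',np.linalg.lstsq(A,p[:,2],rcond=None)[0])
a,b=load('top0')['p'].astype(int),load('t8')['p'].astype(int)
d=abs(a-b).max(2)>60; 
for n,(u0,v0,u1,v1) in dict(relay=(255,115,290,155),meter=(388,160,445,230),reel=(255,230,290,262),screw=(115,180,140,260),big=(226,170,282,222),small=(145,185,172,216)).items(): print(n,d[v0:v1,u0:u1].sum())
```

```text
525 ((585.52197265625, -158.85354614257812), (47.6607780456543, 90.67588806152344), 81.0836181640625) [-0.01125186 -0.00146122  0.0300912 ]
397 ((587.6288452148438, -161.50099182128906), (52.75122833251953, 91.67921447753906), 80.92633819580078) [-0.00479501 -0.03461027  0.03182341]
tab [0.25678991 0.011015   0.01196053]
relay 0
meter 0
reel 0
screw 0
big 0
small 0
```

```bash
python3 -c "
from h import *
print(ticket.job_done())"
```

```text
the job is handed in; nothing more can be done
None
```

I ejected the pack, laid it flat in the smallest tray, let go and handed the job in about 17.5 s into the 58 s limit. The hand-in gives no verdict.

- **Lever:** I pressed the tab down to its stop and held it for about 0.9 s. The downward force was about 13 N, or 15 N with sideways drag; no reading on the charger or lever was higher. Afterwards the tab measured 12 mm above the bench with its outer edge about 14° down, which matches the stop position.
- **Pack:** I gripped the raised end across its sides, lifted it out and lowered it until its low edge touched the tray floor. I then eased the grip and kept lowering so the pack pivoted flat. The highest reading there was about 17 N in total, as it touched down.
- **Last checks:** Before release the pack's top was level to within 1–2 mm. Afterwards the top camera put the pack about 5 mm from the tray's centre, with its top near 30 mm. The top, wrist and scene cameras fitted its tilt at 0.6°, 1.6° and 2°. I take the disagreement as depth noise, since each fit had few points and the wrist camera saw only part of the pack.
- **Bystanders:** The meter, reel, screwdriver, relay box and both spare packs showed no change between the first and last top pictures. The arm was clear of everything, with the wrist force reading under 1 N.

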